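Clear the board's groove into the scrap drawer and shut it

ROBOT

A 7-joint arm with a two-finger parallel gripper is mounted at the origin on a cart in front of the work surface, level with it; the furniture and walls round the work are solid. World frame = base frame: x ahead of the robot, y to its left, z up, the work surface at z = 0. Lengths are in m, angles in rad, forces in N, time in s.
With the tool pointing down it reaches from about 0.425 to 0.825 m from the base axis. Payload 3.6 kg.
Tool frame: the origin (TCP) lies on the centre line of the jaws, within the pads' length; the fingertips stand 25 mm ahead of it and the grasp point (between the pads) lies 6 mm ahead of it; z points along the fingers, y is the line along which they close (so a half turn about z gives the same grasp; the last joint's range is limited). The gripper opens to 85 mm and grips with 20 to 120 N. Pads are 22 mm wide; open, the fingers measure 114 mm over their backs; the gripper's body (76 mm by 85 mm) begins 54 mm behind the grasp point. The pads swing forward as they close: fully open they stand 13 mm farther back than shut.
Start: joints at [1.288, 0.615, -0.013, 1.423, 0.008, 1.103, -0.04], TCP at [0.164, -0.629, 0.256] pointing down, gripper open.
Joint ranges: [-3.12, 3.12], [-0.3, 2.06], [-1.34, 1.32], [0.26, 2.42], [-1.36, 4.5], [0.01, 1.98], [-2.84, 2.84]. Speed limits (rad/s): [2.79, 2.79, 3.14, 3.14, 3.14, 3.14, 3.14].

INTERFACE

Orientations are given as a rotation vector (axis times angle).
In Python, from cell import read_state, optics, r gives the robot as it stands.
- The arm moves only by the tool servo_tool, never from a script. Its argument "increments" is a list of rows, each a list of 5 numbers: the opening, from 0 (shut) to 1 (fully open), then the shift along the tool's x, y, z each as a share of 0.02 m, from -1 to 1, then the turn about the tool's z as a share of 8 degrees, from -1 to 1. A call has 1 to 10 rows; each row shifts and turns the commanded pose from where the row before left it, along the tool's axes as they then stand; what a row does not reach is not made up. A row lasts 1/10 s, in which the tool goes at most 50 mm and 8.59 degrees, less where a joint would pass 70% of its speed; a pose out of reach is approached as far as the arm can. A call with a number of a shift or a turn outside -1 to 1 is refused whole. A call with a gripper value outside its range is refused whole. The fingers move at their own pace and stop on an object; "grip_force" is the grip in N (left out, the last holds). Time passes only in rows, so rows that do not move let the fingers close. It gives the time, the measured TCP pose, the force, the opening and the grip force at its end, in the units of the state.
- read_state(): the state, without advancing time (a new reading comes with each control period).
- optics.capture(name): name is "side" or "top"; returns the picture (384x512x3 uint8, red, green, blue); there is no depth.
- optics.camera_model(name): a dict with "mtx" (3x3 intrinsics, pixels), "D" ([k1, k2, p1, p2, k3] as OpenCV has them; the pictures are not rectified), "world_to_cam" (4x4, takes a point from world to camera coordinates). Camera axes: x right, y up, looking along -z (the intrinsics and any distortion apply to the point x, -y, -z); pixel columns grow to the right and rows downward; lengths in m; the calibration is good to about 2 mm. A picture is of the moment at which its call begins. camera_model takes no time and is no camera call.
- r.close_job(): hands the job in; it is judged then, once.
The state is a dict: "time": time; "q": joint angles; "joint_velocities": joint speeds; "joint_efforts": joint torques, N m; "tcp_pos": TCP position; "ee_rot": TCP orientation; "force": force on the tool from outside, world axes, zero at the start; "torque": the same for the moment, N m; "gripper_width": opening from 0.0 (shut) to 1.0 (fully open); "grip_force": force on a finger pad.
Only numpy, scipy, OpenCV 4.12 (cv2) and the standard library are available. Lean on these libraries where they do the work, as an engineer would, in place of code of your own. Each camera call takes 0.05 s, during which the arm holds its last target. There are 200 camera calls.

TASK

Carrot ends have collected in the groove of the small wooden cutting board: take the groove scraper from its stand, run its tip slowly along the groove from the closed end round the corner, and push all three pieces out of the open end into the pulled-out scrap drawer, keeping your fingers off them and spilling none on the worktop or up onto the board. Then stand the scraper back upright in its stand and push the drawer fully shut. Do not disturb the oil bowl, the bell or the tape.

Things in the scene. Friction and masses are not known exactly. Their poses are not given: they have to be found in the camera images.
- drawer_board: fixed two-tone wooden cutting board with a drawer under it, 160 (x) x 220 (y) x 60 mm high; origin under its centre on the worktop, z up, +y towards its rounded end; the drawer comes out towards -y. A groove 18 mm wide, 10 mm deep, open above (floor 50, board top 60 mm above the worktop) runs in it from groove_start round groove_bend to groove_exit
- groove_start (a point): point on the groove's floor, on its centre line, at (-27, 83) mm in the board's frame; the groove's closed square end is 8 mm behind it (-x). A scraper set down here is behind all the pieces. From here the groove runs straight along +x to (21, 83), where the bend begins
- groove_exit (a point): point on the groove's floor, on its centre line, at (53, -110) mm in the board's frame: here the groove runs out through the board's edge, open, above the pulled-out drawer
- scrap_drawer (a joint): scrap drawer, slides along the board's y axis: 0 m = shut, grows as it is pulled out towards -y, to 0.085 m; starts at 0.070 to 0.083; friction about 1.5 N, stays where it is left
- drawer_front (a point): centre of the outer face of the drawer's wooden front, 22 mm above the worktop; the front is 160 mm wide and stands from 4 to 39 mm above the worktop. Its x axis is the board's x axis; push it towards the board's +y to shut. It moves with the drawer; shut, it stands 12 mm outside the board's edge
- drawer_floor (a point): centre of the drawer's inner floor, 9 mm above the worktop, inner size 139 (board's x) x 156 (board's y) mm, walls 27 mm high; moves with the drawer
- groove_scraper: loose stubby tool standing upright in its stand: red tip 12 mm thick, steel shank 10 mm, steel collar 40 mm across from 50 to 56 mm above the tip, black round handle 26 mm across from 56 to 114 mm above the tip; 0.09 kg; origin at the end of the tip, z up along the handle. Hold it by the handle from above, tip down
- scraper_stand: fixed round steel stand, foot 68 mm across, tube 48 mm across and 62 mm high with an upright bore 24 mm wide; origin under its centre. The collar rests on the rim: the seated scraper's tip is 12 mm above the worktop (bore's bottom 8 mm). A fixed film dispenser, 190 mm high with its raised lid, stands close behind (+x), a tall post beyond it: carry the scraper off towards -y
- carrot_1: loose orange carrot end, a moist disc 15 mm across and 9 mm high, slides easily (friction about 0.3), lying flat in the groove; origin at its underside's centre; it lies in the first straight, near the closed end
- carrot_2: the same, in the second straight behind the bend
- carrot_3: the same, in the second straight nearer the open end
- oil_bowl: small bowl of oil on the big red board behind, 105 mm across, 36 mm high, origin at its underside's centre; leave alone
- order_bell: counter bell, 84 mm across, 56 mm high, origin at its underside's centre; leave alone
- tape_1: roll of tape lying flat, 96 mm across, 25 mm high, origin at its underside's centre; leave alone
- groove_bend (a point): centre of the groove's quarter bend, at (21, 51) mm in the board's frame, at groove floor height: the centre line is an arc of radius 32 mm about it from (21, 83) to (53, 51); then the groove runs straight along -y to groove_exit
Not all that is in view belongs to the job. What is shaped like the scraper_stand but green is not meant. What is shaped like the groove_scraper but green is not meant.

How it is judged:
By the outcome, as a careful person would: the job done as asked, in the order asked, and still so for the second after the job is handed in, with the robot touching nothing.
It also fails if it takes over 72 s, if anything falls off the work surface, if the arm or the gripper's body presses on something with over 40 N, if the wrist force passes 120 N, or if a joint passes its speed limit or range.

## Working session

There is one attempt and no reset: what is moved stays moved. The work goes in short steps, Python scripts to look and compute and a tool call to move; the robot and the scene stay as the last step left them, time stands still between calls to the robot, and variables do not carry over. Pictures are saved under pics/ and viewed, at most 10 in all, crops included, and the job is handed in when it is done.

Besides the shell and the picture viewer there is one more tool, called by a JSON object that holds its "fn" and its "kwargs". servo_tool: Moves the arm, as the interface text tells. Its arguments: {"type":"object","properties":{"increments":{"type":"array","items":{"type":"array","items":{"type":"number","minimum":-1,"maximum":1}}},"grip_force":{"type":"number"}},"required":["increments"]}

```bash
mkdir -p pics; ls
cat > h.py <<'E'
import numpy as np, cv2
from cell import read_state, optics, r
def ray(cam,uv):
    m=optics.camera_model(cam); K=np.array(m["mtx"]);D=np.array(m["D"]);T=np.array(m["world_to_cam"])
    p=cv2.undistortPoints(np.array([[uv]],float),K,D)[0,0]
    d=T[:3,:3].T@np.array([p[0],-p[1],-1.]); o=-T[:3,:3].T@T[:3,3]
    return o,d/np.linalg.norm(d)
def plane(cam,uv,z):
    o,d=ray(cam,uv); return o+d*(z-o[2])/d[2]
def proj(cam,P):
    m=optics.camera_model(cam); K=np.array(m["mtx"]);D=np.array(m["D"]);T=np.array(m["world_to_cam"])
    c=(T[:3,:3]@np.array(P).reshape(-1,3).T).T+T[:3,3]; c=c*[1,-1,-1]
    return cv2.projectPoints(c,np.zeros(3),np.zeros(3),K,D)[0][:,0]
E
python3 - <<'E'
from h import *
s=read_state(); print(s)
for c in("top","side"):
    im=optics.capture(c); cv2.imwrite(f"pics/{c}0.png",cv2.cvtColor(cv2.resize(im,(800,600),interpolation=cv2.INTER_CUBIC),cv2.COLOR_RGB2BGR)); np.save(f"{c}0.npy",im)
    o,d=ray(c,(256,192)); print(c,o,d)
E
```

```text
pics
{'time': 0.0, 'q': array([ 1.28849247,  0.61593011, -0.01260018,  1.42491523,  0.00811527,
        1.10339239, -0.04037703]), 'joint_velocities': array([-2.58136316e-04, -7.60849838e-05, -4.80306723e-04, -7.07874136e-04,
        1.65474771e-03, -1.28404700e-03, -8.99371070e-04]), 'joint_efforts': array([-4.39824762e-04, -4.69215524e+01,  2.58852951e-01, -1.71034455e+01,
        9.92228132e-03,  9.53549403e-03, -6.47327738e-06]), 'tcp_pos': array([ 0.16428439, -0.62816779,  0.25512563]), 'ee_rot': array([-3.11337049e+00, -4.00523591e-01,  6.14152225e-04]), 'force': array([-0.25788762,  0.38659261,  0.97074051]), 'torque': array([0.01687666, 0.01498246, 0.01960693]), 'grip_force': 0.0, 'gripper_width': 1.002587838498783}
top [0.38849864 0.01991756 1.19952785] [ 0.16172604  0.07184859 -0.98421668]
side [0.17110841 0.61003492 1.02211693] [ 0.38266402 -0.44926983 -0.80729478]
```

View pics/top0.png

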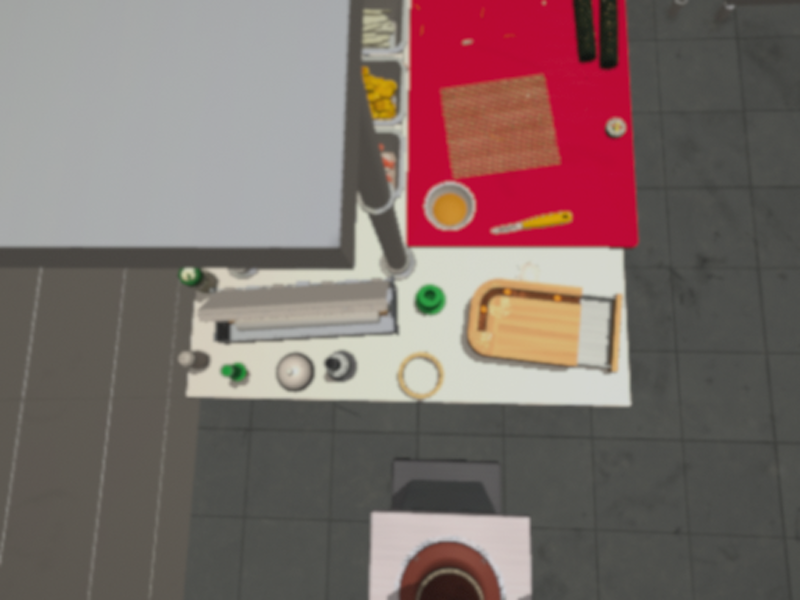

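View pics/side0.png

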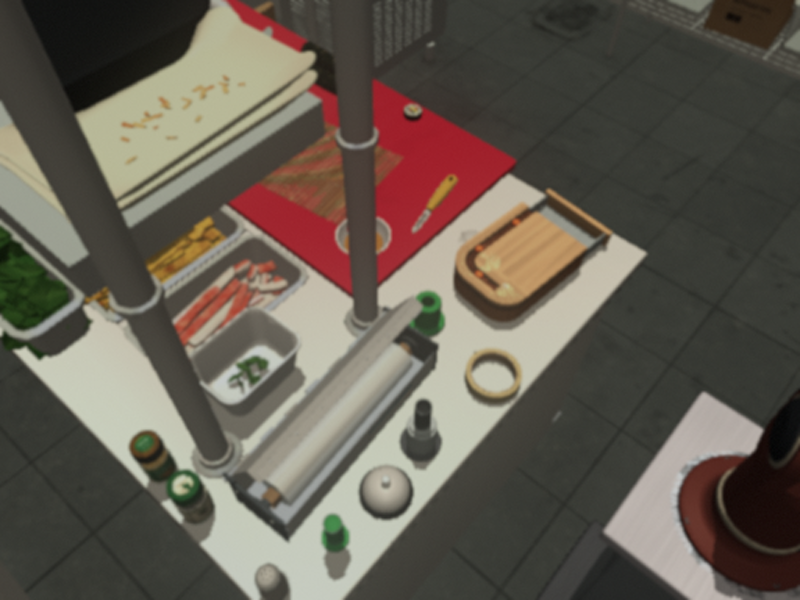

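The candidates for the scraper are the black-handled tool in the steel stand (top 340,365; side 422,425) and the green tool (top 233,372; side 335,530). For the stand they are the steel one under the black handle and the green one (top 430,298; side 428,312). By the description I choose the black/steel pair, and check it in close crops along with the board.

Run:
```python
from h import *
t=np.load("top0.npy"); s=np.load("side0.npy")
def c(im,x0,y0,w,h,W,H): return cv2.resize(im[y0:y0+h,x0:x0+w],(W,H),interpolation=cv2.INTER_CUBIC)
a=c(t,292,170,116,75,800,517)
cv2.imwrite("pics/bt.png",a[:,:,::-1])
b=np.hstack([c(s,282,112,120,100,480,400),c(s,240,245,50,60,320,400)])
cv2.imwrite("pics/bs.png",b[:,:,::-1])
```

```text
(no output)
```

View pics/bt.png

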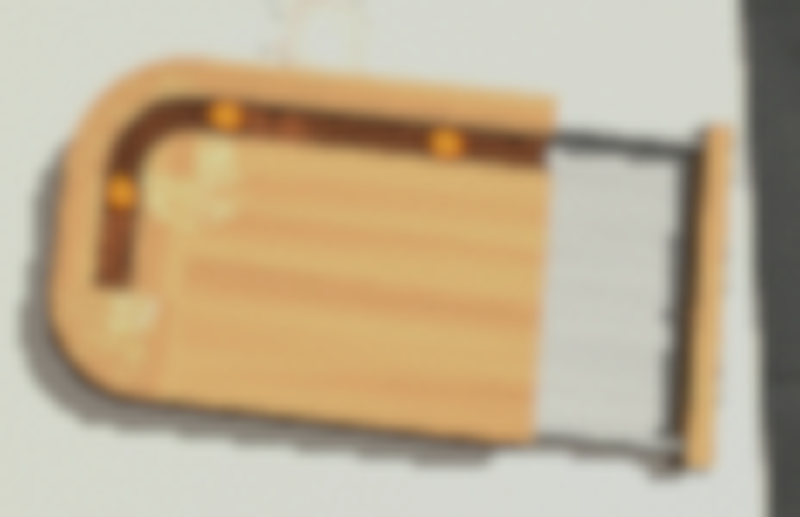

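View pics/bs.png

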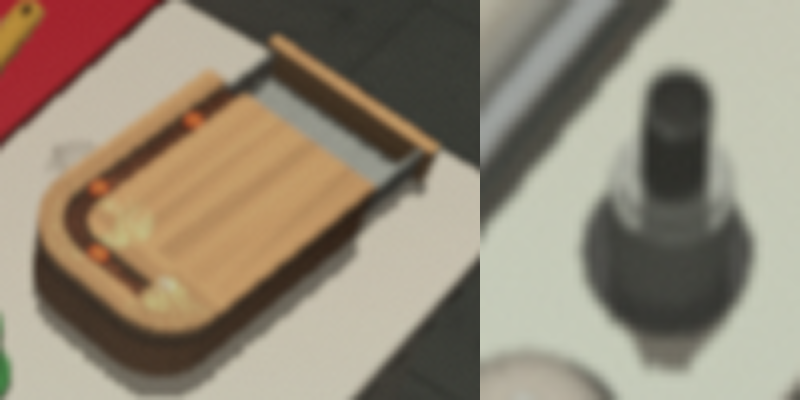

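The board crop shows three carrots in the groove: top crop (122,192), (228,115) and (447,143). The black-handled scraper stands in its steel stand; in the side crop the handle top is at (680,85). The choice is confirmed. Next I fit the board edges and the scraper position.

```bash
cat > m.py <<'E'
from h import *
t=np.load("top0.npy"); s=np.load("side0.npy")
def fit(cam,im,box):
    x0,y0,x1,y1=box
    S=8
    big=cv2.resize(im[y0:y1,x0:x1],None,fx=S,fy=S,interpolation=cv2.INTER_CUBIC)
    h=cv2.cvtColor(big,cv2.COLOR_RGB2HSV).astype(int)
    tan=((h[...,0]<24)&(h[...,1]>70)&(h[...,2]>130)).astype(np.uint8)
    org=((h[...,0]<20)&(h[...,1]>195)&(h[...,2]>170)).astype(np.uint8)
    n,l,st,ce=cv2.connectedComponentsWithStats(tan)
    k=1+np.argmax(st[1:,4]); m=(l==k).astype(np.uint8)
    m=cv2.morphologyEx(m,cv2.MORPH_CLOSE,np.ones((9,9)))
    cs,_=cv2.findContours(m,cv2.RETR_EXTERNAL,cv2.CHAIN_APPROX_NONE)
    c=max(cs,key=cv2.contourArea)[:,0]
    P=np.array([plane(cam,((u+.5)/S-.5+x0,(v+.5)/S-.5+y0),.06)[:2] for u,v in c])
    n,l,st,ce=cv2.connectedComponentsWithStats(org)
    C=[plane(cam,((ce[i][0]+.5)/S-.5+x0,(ce[i][1]+.5)/S-.5+y0),.057)[:2] for i in range(1,n) if st[i,4]>60]
    return P,np.array(C),m
out={}
for cam,im,box in(("top",t,(292,170,408,245)),("side",s,(282,112,402,212))):
    P,C,m=fit(cam,im,box); out[cam]=P
    r0=cv2.minAreaRect((P*1000).astype(np.float32)); print(cam,r0,len(P)); print("carrots",(C*1000).round(1).tolist())
    (cx,cy),_,_=r0
    # refine: edges in approx frame
    th=out.get("th",0)
    for it in range(4):
        c_,s_=np.cos(th),np.sin(th); R=np.array([[c_,-s_],[s_,c_]])
        L=(P*1000-[cx,cy])@R
        a=L[(abs(L[:,1]+20)<60)&(L[:,0]>60)];b=L[(abs(L[:,1]+20)<60)&(L[:,0]<-60)];e=L[(abs(L[:,0])<60)&(L[:,1]<-85)]
        f=[np.polyfit(q[:,1],q[:,0],1) if len(q)>20 else None for q in(a,b)]; fe=np.polyfit(e[:,0],e[:,1],1)
        if it==0: th+=-np.arctan(f[1][0])
    print("th deg",np.degrees(th),"x+",f[0],"x-",f[1],"exit",fe,"ymax",L[:,1].max(), "centre",(cx,cy))
E
python3 m.py
python3 - <<'E'
from h import *
t=np.load("top0.npy"); s=np.load("side0.npy")
def c(im,x0,y0,w,h,W,H): return cv2.resize(im[y0:y0+h,x0:x0+w],(W,H),interpolation=cv2.INTER_CUBIC)
print(plane("top",(217,233),.1),plane("side",(271,258),.126))
cv2.imwrite("pics/st.png",np.hstack([c(t,200,217,40,35,400,350),c(s,245,250,40,50,400,500)[:350]])[:,:,::-1])
E
```

```text
top ((536.974365234375, -146.35247802734375), (223.97976684570312, 162.9176025390625), 83.70089721679688) 1966
carrots [[595.9, -115.6], [584.5, -215.6], [559.4, -66.3]]
th deg -6.15049669743606 x+ [5.12933528e-02 8.02645016e+01] x- [-4.21784454e-04 -8.08329407e+01] exit [ 8.19645956e-02 -1.08369583e+02] ymax 111.98578870773638 centre (536.974365234375, -146.35247802734375)
[0.44090542 0.2177702  0.1       ] [0.44596077 0.22934586 0.126     ]Traceback (most recent call last):
  File "m.py", line 21, in <module>
    P,C,m=fit(cam,im,box); out[cam]=P
          ~~~^^^^^^^^^^^^
  File "m.py", line 15, in fit
    P=np.array([plane(cam,((u+.5)/S-.5+x0,(v+.5)/S-.5+y0),.06)[:2] for u,v in c])
                ~~~~~^^^^^^^^^^^^^^^^^^^^^^^^^^^^^^^^^^^^^^^^^
  File "h.py", line 9, in plane
    o,d=ray(cam,uv); return o+d*(z-o[2])/d[2]
        ~~~^^^^^^^^
  File "h.py", line 4, in ray
    m=optics.camera_model(cam); K=np.array(m["mtx"]);D=np.array(m["D"]);T=np.array(m["world_to_cam"])
ValueError: time passes only in moves, steps and waits
```

View pics/st.png

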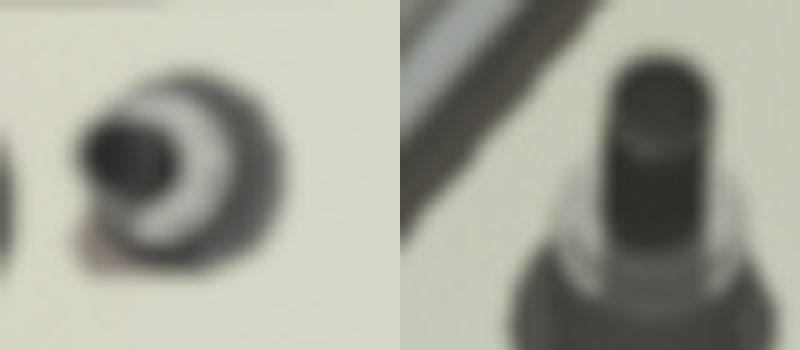

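The scraper crop shows the black handle top near top pixel (211.6,231.5) and side pixel (270.5,259.5), with the steel foot round it. I refine the fits with the calibration cached.

```bash
sed -i 's/^from cell.*/&\n_c={}\ndef cm(n):\n    if n not in _c: _c[n]=optics.camera_model(n)\n    return _c[n]/; s/m=optics.camera_model(cam)/m=cm(cam)/' h.py
sed -i 's/    th=out.get("th",0)/    th=np.radians(-6.4); cx,cy=537,-146.4/; /a=L\[/s/.*/        a,b=[L[(abs(L[:,1]+45)<55)\&(sg*L[:,0]>65)] for sg in(1,-1)]; e=L[(L[:,0]<38)\&(L[:,0]>-70)\&(L[:,1]<-85)]/; /if it==0/d' m.py
cat >> m.py <<'E'
    for q,k in((a,0),(b,0),(e,1)):
        o=q[:,1-k]; med=[np.median(q[(o>=lo)&(o<lo+15),k]).round(1) for lo in np.arange(-100 if k==0 else -70,10 if k==0 else 38,15) if ((o>=lo)&(o<lo+15)).any()]; print(med)
    print("carrots local",((C*1000-[cx,cy])@R).round(1).tolist())
    d=cv2.cvtColor(im,cv2.COLOR_RGB2HSV)
    h0,d0=ray(cam,{"top":(211.6,231.5),"side":(270.5,259.5)}[cam]); print("handle top",(h0+d0*(.126-h0[2])/d0[2]).round(4))
print("foot",plane("top",(200+17.7,217+16.7),.005).round(4))
E
python3 m.py
```

```text
top ((536.974365234375, -146.35247802734375), (223.97976684570312, 162.9176025390625), 83.70089721679688) 1966
carrots [[595.9, -115.6], [584.5, -215.6], [559.4, -66.3]]
th deg -6.4 x+ [2.51764646e-03 8.04315220e+01] x- [-3.83913310e-03 -8.08331065e+01] exit [ 4.16923790e-03 -1.10370139e+02] ymax 112.03662172782279 centre (537, -146.4)
[np.float64(80.3), np.float64(80.2), np.float64(80.3), np.float64(80.2), np.float64(80.1), np.float64(80.5), np.float64(80.3), np.float64(81.0)]
[np.float64(-80.6), np.float64(-80.2), np.float64(-80.6), np.float64(-80.7), np.float64(-80.8), np.float64(-80.9), np.float64(-80.6), np.float64(-81.0)]
[np.float64(-110.8), np.float64(-110.4), np.float64(-110.5), np.float64(-110.5), np.float64(-110.2), np.float64(-110.5), np.float64(-110.3), np.float64(-110.0)]
carrots local [[55.1, 37.2], [54.9, -63.5], [13.3, 82.1]]
handle top [0.4439 0.2296 0.126 ]
side ((540.962646484375, -147.71038818359375), (223.07839965820312, 162.36878967285156), 83.70217895507812) 1624
carrots []
th deg -6.4 x+ [ 0.11067794 86.36164181] x- [-1.14900240e-02 -7.64720266e+01] exit [ 3.11819468e-03 -1.10582827e+02] ymax 110.63546510562955 centre (537, -146.4)
[np.float64(75.9), np.float64(67.6), np.float64(84.5), np.float64(84.5), np.float64(84.5), np.float64(84.4), np.float64(84.2), np.float64(83.9)]
[np.float64(-75.4), np.float64(-75.4), np.float64(-75.9), np.float64(-76.0), np.float64(-76.1), np.float64(-76.4), np.float64(-76.2), np.float64(-76.7)]
[np.float64(-110.8), np.float64(-110.9), np.float64(-110.6), np.float64(-110.6), np.float64(-110.5), np.float64(-110.6), np.float64(-110.5), np.float64(-110.8)]Traceback (most recent call last):
  File "m.py", line 34, in <module>
    print("carrots local",((C*1000-[cx,cy])@R).round(1).tolist())
                            ~~~~~~^~~~~~~~
ValueError: operands could not be broadcast together with shapes (0,) (2,)
```

Run:
```python
from h import *
print("side",plane("side",(270.5,259.5),.126),"top",plane("top",(211.6,231.5),.126),"foot",plane("top",(217.7,233.7),.005))
from scipy.spatial.transform import Rotation as Rn
th=np.radians(-6.3);R=np.array([[np.cos(th),-np.sin(th)],[np.sin(th),np.cos(th)]])
for n,p in dict(start=(-27,83),bend0=(21,83),bend1=(53,51),exit=(53,-110)).items(): print(n,R@p+[538.8,-146.5])
s=read_state();M=Rn.from_rotvec(s["ee_rot"]).as_matrix();print(M.round(4),s["tcp_pos"],s["time"])
# handle mask centroids & stand extents by darkness, top view
t=np.load("top0.npy");g=cv2.resize(t[217:252,200:240],None,fx=8,fy=8,interpolation=cv2.INTER_CUBIC).min(2)
m=(g<160).astype(np.uint8);n,l,st,ce=cv2.connectedComponentsWithStats(m);print(st[st[:,4]>500]/8,ce)
for u in (200,211.6,217.7): pass
for z in(.068,.126):print(proj("top",[.445,.2296,z]),proj("side",[.445,.2296,z]))
```

```text
side [0.44434139 0.23303933 0.126     ] top [0.44389838 0.22961701 0.126     ] foot [0.44315348 0.23242232 0.005     ]
start [521.07100202 -61.0384143 ]
bend0 [568.78112789 -66.30566123]
bend1 [ 597.0763805  -101.62390976]
exit [ 579.40915642 -261.65162359]
[[ 9.674e-01  2.532e-01 -6.000e-04]
 [ 2.532e-01 -9.674e-01  2.300e-03]
 [-0.000e+00 -2.400e-03 -1.000e+00]] [ 0.16435152 -0.62822703  0.25521964] 0.1
[[0.000000e+00 0.000000e+00 4.000000e+01 3.500000e+01 8.343500e+03]
 [7.125000e+00 7.000000e+00 2.162500e+01 2.087500e+01 2.705875e+03]
 [0.000000e+00 1.437500e+01 1.875000e+00 1.275000e+01 1.506250e+02]] [[168.06988973 137.3764757 ]
 [141.62969465 144.59814293]
 [  5.81991701 165.54273859]]
[[215.12806547 232.15316735]] [[270.27574996 269.59532715]]
[[211.62053566 231.13056249]] [[271.24804687 258.32438808]]
```

{"fn": "servo_tool", "kwargs": {"increments": [[1, 1, -1, 0, 0.875], [1, 1, -1, 0, 0.875], [1, 1, -1, 0, 0.875], [1, 0.9, -1, 0, 0], [1, 0.9, -1, 0, 0], [1, 0.9, -1, 0, 0], [1, 0.7, -1, 0, 0], [1, 0.5, -1, 0, 0], [1, 0.3, -1, 0, 0], [1, 0.1, -1, 0, 0]]}}

```text
time: 1.1
tcp_pos: [0.3175, -0.4307, 0.2558]
ee_rot: [-3.136, 0.171, 0.0]
force: [0.4, 0.1, 0.0]
gripper_width: 1.002
grip_force: 0.0
```

{"fn": "servo_tool", "kwargs": {"increments": [[1, 0, -1, 0, 0], [1, 0, -1, 0, 0], [1, 0, -1, 0, 0], [1, 0, -1, 0, 0], [1, 0, -1, 0, 0], [1, 0, -1, 0, 0], [1, 0, -1, 0, 0], [1, 0, -1, 0, 0], [1, 0, -1, 0, 0], [1, 0, -1, 0, 0]]}}

```text
time: 2.1
tcp_pos: [0.3385, -0.2323, 0.2561]
ee_rot: [-3.136, 0.174, 0.001]
force: [0.5, 1.3, 0.4]
gripper_width: 1.003
grip_force: 0.0
```

{"fn": "servo_tool", "kwargs": {"increments": [[1, 0, -1, 0, 0], [1, 0, -1, 0, 0], [1, 0, -1, 0, 0], [1, 0, -1, 0, 0], [1, 0, -1, 0, 0], [1, 0, -1, 0, 0], [1, 0, -1, 0, 0], [1, 0, -1, 0, 0], [1, 0, -1, 0, 0], [1, 0, -1, 0, 0]]}}

```text
time: 3.1
tcp_pos: [0.3605, -0.0337, 0.2562]
ee_rot: [-3.137, 0.174, 0.001]
force: [0.1, -0.2, 0.4]
gripper_width: 1.001
grip_force: 0.0
```

```bash
cat > go.py <<'E'
import sys
from h import *
from scipy.spatial.transform import Rotation as Rn
s=read_state();M=Rn.from_rotvec(s["ee_rot"]).as_matrix()
print("t",s["time"],"tcp",s["tcp_pos"].round(4),"yaw",np.degrees(np.arctan2(M[1,0],M[0,0])).round(2),"tilt",M[2].round(4),"F",s["force"].round(1),"w",round(s["gripper_width"],3),"g",s["grip_force"])
if len(sys.argv)>3:
    d=np.array([float(a) for a in sys.argv[1:4]])-s["tcp_pos"]; print("tool shift units",(M.T@d/.02).round(3))
E
python3 go.py .4445 .2315 .18; python3 -c "
from h import *
for p in [(217.6,217),(217.6,205),(217.6,200)]: print(p,plane('top',p,.05),plane('top',p,.12),plane('top',p,.19))
print(plane('top',(295/1.5625,371/1.5625),.04))"
```

```text
t 3.1 tcp [ 0.3605 -0.0337  0.2562] yaw -6.34 tilt [-5.e-04 -0.e+00 -1.e+00] F [ 0.1 -0.2  0.4] w 1.001 g 0.0
tool shift units [  2.71  -13.642   3.808]
(217.6, 217) [0.49463973 0.22677521 0.05      ] [0.48817631 0.2141787  0.12      ] [0.48171289 0.20158219 0.19      ]
(217.6, 205) [0.53368388 0.22825549 0.05      ] [0.52484289 0.21556884 0.12      ] [0.5160019  0.20288219 0.19      ]
(217.6, 200) [0.5500935  0.22887681 0.05      ] [0.54025325 0.21615233 0.12      ] [0.530413   0.20342784 0.19      ]
[0.42816579 0.32035689 0.04      ]
```

{"fn": "servo_tool", "kwargs": {"increments": [[1, 0.3, -1, 0, 0], [1, 0.3, -1, 0, 0], [1, 0.3, -1, 0, 0], [1, 0.3, -1, 0, 0], [1, 0.3, -1, 0, 0], [1, 0.3, -1, 0, 0], [1, 0.3, -1, 0, 0], [1, 0.3, -1, 0, 0], [1, 0.3, -1, 0, 0], [1, 0, -1, 0, 0]]}}

```text
time: 4.1
tcp_pos: [0.4371, 0.1588, 0.256]
ee_rot: [3.137, -0.175, -0.0]
force: [0.1, -0.1, -0.2]
gripper_width: 0.996
grip_force: 0.0
```

{"fn": "servo_tool", "kwargs": {"increments": [[1, 0, -1, 0.5, 0], [1, 0, -1, 0.8, 0], [1, 0, -1, 1, 0], [1, 0, -0.64, 1, 0], [1, 0, 0, 0.5, 0], [1, 0, 0, 0, 0], [1, 0, 0, 0, 0]]}}

```text
time: 4.8
tcp_pos: [0.4448, 0.2296, 0.1806]
ee_rot: [3.136, -0.176, 0.0]
force: [0.8, -1.0, 0.7]
gripper_width: 1.001
grip_force: 0.0
```

```bash
python3 go.py .4445 .2315 .102
python3 - <<'E'
from h import *
t=optics.capture("top");s=optics.capture("side")
def c(im,x0,y0,w,h,W,H): return cv2.resize(im[y0:y0+h,x0:x0+w],(W,H),interpolation=cv2.INTER_CUBIC)
cv2.imwrite("pics/g1.png",np.hstack([c(t,185,190,60,70,400,467),c(s,230,215,80,93,400,467)])[:,:,::-1])
E
```

```text
t 4.8 tcp [0.4448 0.2296 0.1806] yaw -6.43 tilt [ 2.e-04  8.e-04 -1.e+00] F [ 0.8 -1.   0.7] w 1.001 g 0.0
tool shift units [-0.029 -0.097  3.931]
```

View pics/g1.png

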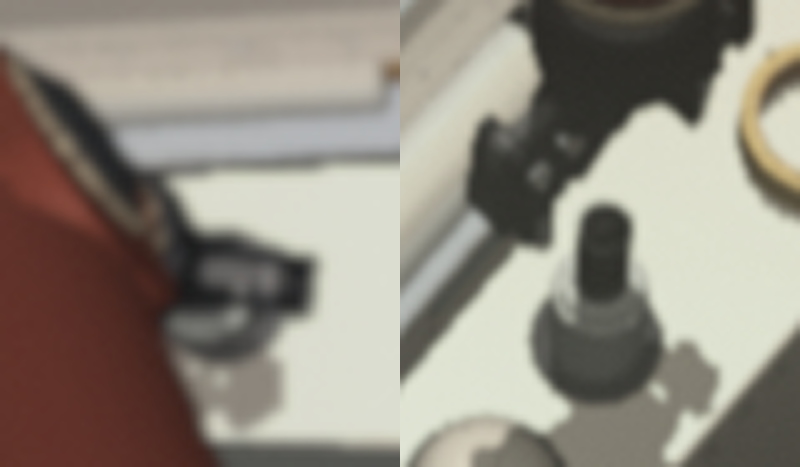

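The open fingers straddle the handle in the side crop (handle top near (605,215)), so I descend and grip.

{"fn": "servo_tool", "kwargs": {"increments": [[1, 0, -0.1, 0.9, 0], [1, 0, 0, 1, 0], [1, 0, 0, 1, 0], [1, 0, 0, 0.7, 0], [1, 0, 0, 0.33, 0], [1, 0, 0, 0, 0]]}}

```text
time: 5.5
tcp_pos: [0.445, 0.2322, 0.1018]
ee_rot: [3.136, -0.175, -0.0]
force: [-0.2, 1.1, 0.3]
gripper_width: 1.004
grip_force: 0.0
```

{"fn": "servo_tool", "kwargs": {"increments": [[0, 0, 0, 0, 0], [0, 0, 0, 0, 0], [0, 0, 0, 0, 0], [0, 0, 0, 0, 0], [0, 0, 0, 0, 0], [0, 0, 0, 0, 0], [0, 0, 0, 0, 0]], "grip_force": 60}}

```text
time: 6.2
tcp_pos: [0.4452, 0.2329, 0.1024]
ee_rot: [-3.136, 0.174, -0.002]
force: [-0.8, -0.7, 5.3]
gripper_width: 0.287
grip_force: 58.6
```

```bash
python3 go.py
```

```text
t 6.2 tcp [0.4452 0.2329 0.1024] yaw -6.34 tilt [ 1.1e-03 -7.0e-04 -1.0e+00] F [-0.8 -0.7  5.3] w 0.287 g 58.64232122898102
```

{"fn": "servo_tool", "kwargs": {"increments": [[0, 0, 0, -0.5, 0], [0, 0, 0, -1, 0], [0, 0, 0, -1, 0], [0, 0, 0, -1, 0], [0, 0, 0, -1, 0], [0, 0, 0, -0.5, 0], [0, 0, 0.5, 0, 0], [0, 0, 1, 0, 0], [0, 0, 1, 0, 0], [0, 0, 1, 0, 0]]}}

```text
time: 7.2
tcp_pos: [0.4359, 0.1611, 0.2005]
ee_rot: [3.135, -0.174, -0.004]
force: [0.0, -0.6, -1.1]
gripper_width: 0.286
grip_force: 58.9
```

```bash
python3 go.py .5211 -.061 .19
python3 - <<'E'
from h import *
s=optics.capture("side");t=optics.capture("top")
p=proj("side",[read_state()["tcp_pos"]-[0,0,.05]])[0];q=proj("top",[read_state()["tcp_pos"]])[0];print(p,q)
def c(im,x,y,w,W): x0=int(max(0,x-w/2));y0=int(max(0,y-w/2));return cv2.resize(im[y0:y0+w,x0:x0+w],(W,W),interpolation=cv2.INTER_CUBIC)
cv2.imwrite("pics/g2.png",np.hstack([c(s,p[0],p[1],100,400),c(t,q[0],q[1],80,400)])[:,:,::-1])
E
```

```text
t 7.2 tcp [0.4359 0.1611 0.2005] yaw -6.36 tilt [-0.0026  0.0019 -1.    ] F [ 0.  -0.6 -1.1] w 0.286 g 58.914170265197754
tool shift units [ 5.464 10.564  0.532]
[294.48392003 235.26682976] [231.64604157 233.31436734]
```

View pics/g2.png

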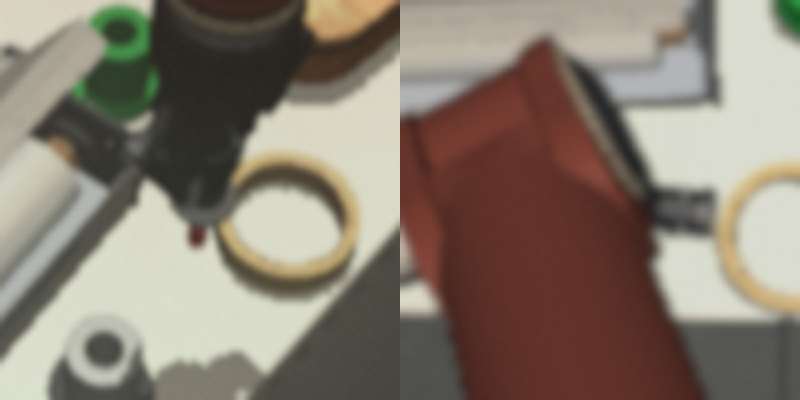

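Side crop: scraper held upright, red tip at (197,237), and the empty bore at (104,350). I measure the tip offset and move above the groove start.

Run:
```python
from h import *
print("tip",plane("side",(292.9,243.8),.113),"bore",plane("side",(269.6,272.1),.062), read_state()["tcp_pos"])
```

```text
tip [0.43541167 0.16015212 0.113     ] bore [0.44366787 0.23333804 0.062     ] [0.43584014 0.15856935 0.20042813]
```

{"fn": "servo_tool", "kwargs": {"increments": [[0, 0.5, 1, 0, 0], [0, 0.5, 1, 0, 0], [0, 0.5, 1, 0, 0], [0, 0.5, 1, 0, 0], [0, 0.5, 1, 0, 0], [0, 0.5, 1, 0, 0], [0, 0.6, 1, 0, 0], [0, 0.6, 1, 0, 0], [0, 0.6, 1, 0, 0], [0, 0.6, 1, 0, 0]]}}

```text
time: 8.3
tcp_pos: [0.5224, -0.0479, 0.2008]
ee_rot: [-3.136, 0.173, 0.002]
force: [-0.1, -0.4, -0.5]
gripper_width: 0.288
grip_force: 59.0
```

{"fn": "servo_tool", "kwargs": {"increments": [[0, 0.06, 0.5, 0.5, 0], [0, 0, 0, 0.5, 0], [0, 0, 0, 0, 0], [0, 0, 0, 0, 0]]}}

```text
time: 8.7
tcp_pos: [0.5216, -0.0558, 0.181]
ee_rot: [-3.136, 0.17, 0.003]
force: [-1.0, -0.6, -1.3]
gripper_width: 0.29
grip_force: 59.0
```

```bash
python3 go.py .5211 -.061 .16
python3 - <<'E'
from h import *
s=optics.capture("side");t=optics.capture("top");np.save("s2.npy",s);np.save("t2.npy",t)
cv2.imwrite("pics/g3.png",cv2.resize(np.hstack([s[120:205,280:365],t[175:235,295:355][:, :] if 0 else cv2.resize(t[175:235,295:355],(85,85),interpolation=cv2.INTER_CUBIC)]),(800,400),interpolation=cv2.INTER_CUBIC)[:,:,::-1])
E
```

```text
t 8.7 tcp [ 0.5216 -0.0558  0.181 ] yaw -6.19 tilt [-0.0022 -0.0012 -1.    ] F [-1.  -0.6 -1.3] w 0.29 g 59.01238024234772
tool shift units [0.006 0.264 1.049]
```

View pics/g3.png

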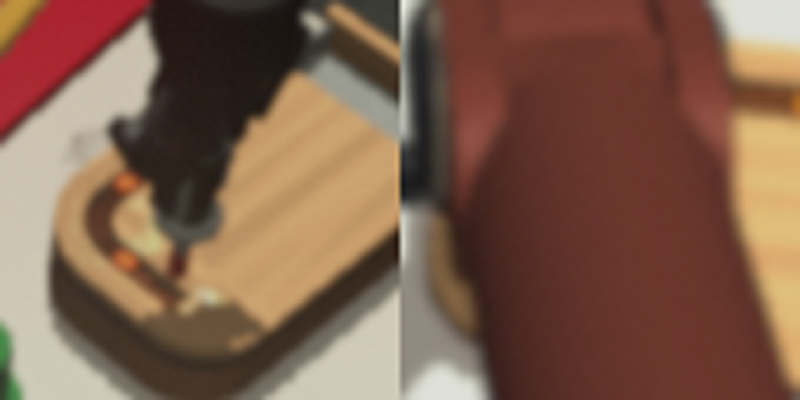

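```bash
python3 - <<'E'
from h import *
S=np.load("s2.npy");th=np.radians(-6.3);R=np.array([[np.cos(th),-np.sin(th)],[np.sin(th),np.cos(th)]])
f=lambda u,v:(280+(u+.5)/4.706-.5,120+(v+.5)/4.706-.5)
for c0 in([541,-146.5],[538.8,-146.5]):
  for n,u,v,z in(("tip",178,270,.091),("c1",126,261,.057),("c2",126,184,.057),("grooveend",182,300,.055)):
    p=plane("side",f(u,v),z)*1000; print(n,p[:2].round(1),"board",((p[:2]-c0)@R).round(1))
h=cv2.cvtColor(S,cv2.COLOR_RGB2HSV).astype(int)
# masks
o=((h[...,0]<20)&(h[...,1]>160)&(h[...,2]>170)).astype(np.uint8);o[:, :300]=0;o[:150]=0;o[:,320:]=0
n,l,st,ce=cv2.connectedComponentsWithStats(o);print(st[1:,4],ce[1:])
for c in ce[1:]:p=plane("side",c,.057)*1000;print(p,((p[:2]-[541,-146.5])@R).round(1))
# groove dark mask boundaries in first straight, side view
print(proj("side",[list((R@[a,b]+[541,-146.5])/1000)+[.06] for a,b in((-35,92),(-35,74),(0,92),(0,74))]).round(1))
print(h[165:195,310:330,2])
E
python3 go.py
```

```text
tip [521.5 -57.7] board [-29.1  86.1]
c1 [561.7 -66.8] board [11.8 81.5]
c2 [ 598.7 -115. ] board [53.9 37.7]
grooveend [519.7 -66.9] board [-29.9  76.8]
tip [521.5 -57.7] board [-27.   86.4]
c1 [561.7 -66.8] board [14.  81.8]
c2 [ 598.7 -115. ] board [56.1 37.9]
grooveend [519.7 -66.9] board [-27.7  77. ]
[6 9] [[306.5 158.5]
 [306.  175. ]]
[ 598.96246799 -115.83573617   57.        ] [54.2 36.8]
[562.61419903 -66.23678101  57.        ] [12.7 82.2]
[[316.1 186.3]
 [320.5 182.8]
 [306.9 178.8]
 [311.4 175.5]]
[[198 185 144  96  67  55  56  60  61  58  49  45  46  48  62  79 105 148
  187 201]
 [192 183 148 104  77  69  68  68  63  54  48  46  49  58  72  85 105 146
  185 200]
 [190 185 157 114  88  82  81  77  70  61  56  56  62  72  81  91 114 154
  187 197]
 [190 191 176 140 105  89  85  86  82  76  74  74  76  83  86  95 128 167
  188 192]
 [194 197 192 170 136 104  89  86  86  85  84  85  85  87  90 109 146 176
  187 187]
 [197 199 199 192 170 136 103  85  81  83  85  91  95 102 116 136 164 181
  185 185]
 [200 200 202 200 191 169 130  91  75  78  93 114 129 141 152 164 177 185
 
[... 1389 characters left out ...]
08 107 106 106 105 106 107 106 105 105 105 104 105 104
  104 104]
 [ 87  92 101 105 105 106 106 105 104 104 104 106 105 105 105 105 105 105
  104 104]
 [ 72  80  90  98 101 104 105 105 104 105 105 106 106 106 104 106 105 105
  106 106]
 [ 63  70  78  87  93  98 103 105 106 105 105 106 107 105 105 104 104 106
  108 117]
 [ 59  61  67  75  83  88  93  98 102 104 104 105 106 105 106 106 104 105
  115 133]
 [ 60  59  61  66  72  77  83  88  92  95  99 100 101 103 103 101 102 101
  113 132]
 [ 64  61  60  60  63  67  72  76  80  84  88  92  92  92  93  93  91  91
   96 106]]
t 8.8 tcp [ 0.5223 -0.0562  0.1818] yaw -6.21 tilt [-1.e-04 -8.e-04 -1.e+00] F [ 0.4  0.9 -0.5] w 0.286 g 59.01135742664337
```

{"fn": "servo_tool", "kwargs": {"increments": [[0, 0.075, 0.22, 0, 0], [0, 0, 0, 0.7, 0], [0, 0, 0, 0.7, 0], [0, 0, 0, 0.1, 0], [0, 0, 0, 0.1, 0], [0, 0, 0, 0.1, 0], [0, 0, 0, 0.1, 0], [0, 0, 0, 0, 0]]}}

```text
time: 9.6
tcp_pos: [0.5236, -0.0622, 0.1459]
ee_rot: [-3.137, 0.174, -0.001]
force: [0.1, 0.2, -0.7]
gripper_width: 0.285
grip_force: 59.0
```

```bash
python3 go.py .5233 -.0608 .142
```

```text
t 9.6 tcp [ 0.5236 -0.0622  0.1459] yaw -6.34 tilt [ 4.e-04 -1.e-04 -1.e+00] F [ 0.1  0.2 -0.7] w 0.285 g 59.0107923746109
tool shift units [-0.021 -0.07   0.195]
```

{"fn": "servo_tool", "kwargs": {"increments": [[0, 0, 0, 0.075, 0], [0, 0, 0, 0.075, 0], [0, 0, 0, 0.05, 0], [0, 0, 0, 0, 0]]}}

```text
time: 10.0
tcp_pos: [0.5236, -0.0622, 0.1416]
ee_rot: [-3.137, 0.174, -0.0]
force: [0.1, 0.1, -1.4]
gripper_width: 0.287
grip_force: 59.0
```

{"fn": "servo_tool", "kwargs": {"increments": [[0, 0, 0, 0.05, 0], [0, 0, 0, 0.05, 0], [0, 0, 0, 0, 0]]}}

```text
time: 10.3
tcp_pos: [0.5237, -0.0622, 0.1403]
ee_rot: [3.137, -0.174, 0.001]
force: [-0.8, 0.2, 3.2]
gripper_width: 0.29
grip_force: 59.1
```

{"fn": "servo_tool", "kwargs": {"increments": [[0, 0, 0, -0.06, 0], [0, 0, 0.1, 0, 0], [0, 0, 0.1, 0, 0], [0, 0, 0.05, 0, 0], [0, 0, 0, 0, 0]]}}

```text
time: 10.8
tcp_pos: [0.5233, -0.0657, 0.1409]
ee_rot: [-3.135, 0.172, -0.001]
force: [1.1, 4.4, -1.1]
gripper_width: 0.287
grip_force: 58.9
```

{"fn": "servo_tool", "kwargs": {"increments": [[0, 0, -0.15, 0, 0], [0, 0, -0.15, 0, 0], [0, 0, -0.1, 0, 0], [0, 0, -0.1, 0, 0], [0, 0, 0, 0, 0]]}}

```text
time: 11.3
tcp_pos: [0.5237, -0.0586, 0.1409]
ee_rot: [3.135, -0.175, -0.001]
force: [-0.2, -3.1, -1.3]
gripper_width: 0.287
grip_force: 59.1
```

{"fn": "servo_tool", "kwargs": {"increments": [[0, 0, 0.25, 0, 0], [0, -0.1, 0, 0, 0], [0, -0.1, 0, 0, 0], [0, 0, 0, 0, 0]]}}

```text
time: 11.7
tcp_pos: [0.522, -0.062, 0.1416]
ee_rot: [-3.137, 0.174, -0.011]
force: [4.5, -1.1, -3.4]
gripper_width: 0.289
grip_force: 59.0
```

{"fn": "servo_tool", "kwargs": {"increments": [[0, -0.05, 0, 0, 0], [0, -0.05, 0, 0, 0], [0, 0, 0, 0, 0]]}}

```text
time: 12.0
tcp_pos: [0.5214, -0.0618, 0.1418]
ee_rot: [-3.136, 0.174, -0.016]
force: [6.7, -1.2, -4.4]
gripper_width: 0.289
grip_force: 59.0
```

{"fn": "servo_tool", "kwargs": {"increments": [[0, 0.28, 0, 0, 0], [0, 0.2, 0, 0, 0], [0, 0.2, 0, 0, 0], [0, 0.2, 0, 0, 0], [0, 0.2, 0, 0, 0], [0, 0.2, 0, 0, 0], [0, 0.2, 0, 0, 0], [0, 0, 0, 0, 0]], "grip_force": 100}}

```text
time: 12.8
tcp_pos: [0.5476, -0.0649, 0.1409]
ee_rot: [-3.137, 0.174, -0.001]
force: [-0.3, -0.2, -0.6]
gripper_width: 0.28
grip_force: 98.0
```

```bash
cat > b.py <<'E'
from h import *
from scipy.spatial.transform import Rotation as Rn
s=read_state();M=Rn.from_rotvec(s["ee_rot"]).as_matrix()
th=np.radians(-6.3);R=np.array([[np.cos(th),-np.sin(th)],[np.sin(th),np.cos(th)]])
print("board",((s["tcp_pos"][:2]*1000-[542.8,-147.8])@R).round(2),"z",s["tcp_pos"][2].round(4),"yaw",np.degrees(np.arctan2(M[1,0],M[0,0])).round(2),"tilt",M[2].round(4),"Fb",(s["force"][:2]@R).round(1),s["force"][2].round(1),"t",s["time"])
E
python3 b.py
```

```text
board [-4.36 82.94] z 0.1409 yaw -6.35 tilt [ 6.e-04 -2.e-04 -1.e+00] Fb [-0.3 -0.2] -0.6 t 12.8
```

{"fn": "servo_tool", "kwargs": {"increments": [[0, 0.2, 0, 0, 0], [0, 0.2, 0, 0, 0], [0, 0.2, 0, 0, 0], [0, 0.2, 0, 0, 0], [0, 0.2, 0, 0, 0], [0, 0.15, 0, 0, 0], [0, 0.12, 0, 0, 0], [0, 0, 0, 0, 0]]}}

```text
time: 13.6
tcp_pos: [0.5725, -0.0677, 0.1409]
ee_rot: [-3.137, 0.174, -0.0]
force: [0.2, -0.7, -0.7]
gripper_width: 0.282
grip_force: 98.0
```

```bash
python3 b.py
```

```text
board [20.7  82.91] z 0.1409 yaw -6.34 tilt [ 3.e-04 -1.e-04 -1.e+00] Fb [ 0.3 -0.7] -0.7 t 13.6
```

{"fn": "servo_tool", "kwargs": {"increments": [[0, 0.209, 0.014, 0, 0], [0, 0.205, 0.041, 0, 0], [0, 0.198, 0.067, 0, 0], [0, 0.188, 0.093, 0, 0], [0, 0.174, 0.116, 0, 0], [0, 0.157, 0.138, 0, 0], [0, 0, 0, 0, 0]]}}

```text
time: 14.3
tcp_pos: [0.594, -0.0804, 0.1409]
ee_rot: [3.136, -0.176, 0.001]
force: [0.1, -0.5, -1.2]
gripper_width: 0.277
grip_force: 98.0
```

```bash
python3 b.py
```

```text
board [43.52 72.61] z 0.1409 yaw -6.41 tilt [ 6.e-04  5.e-04 -1.e+00] Fb [ 0.2 -0.5] -1.2 t 14.3
```

{"fn": "servo_tool", "kwargs": {"increments": [[0, 0.14, 0.14, 0, 0], [0, 0.125, 0.165, 0, 0], [0, 0.1, 0.18, 0, 0], [0, 0.07, 0.198, 0, 0], [0, 0.045, 0.205, 0, 0], [0, 0.014, 0.2, 0, 0], [0, 0, 0, 0, 0]]}}

```text
time: 15.0
tcp_pos: [0.6008, -0.1034, 0.1409]
ee_rot: [3.136, -0.176, -0.0]
force: [0.1, 1.3, -0.1]
gripper_width: 0.286
grip_force: 98.0
```

```bash
python3 b.py
```

```text
board [52.8  50.46] z 0.1409 yaw -6.42 tilt [-1.e-04  8.e-04 -1.e+00] Fb [0.  1.3] -0.1 t 15.0
```

{"fn": "servo_tool", "kwargs": {"increments": [[0, 0, 0.2, 0, 0], [0, 0, 0.2, 0, 0], [0, 0, 0.2, 0, 0], [0, 0, 0.2, 0, 0], [0, 0, 0.2, 0, 0], [0, 0, 0.2, 0, 0], [0, 0, 0.2, 0, 0], [0, 0, 0.2, 0, 0], [0, 0, 0, 0, 0]]}}

```text
time: 15.9
tcp_pos: [0.5973, -0.1351, 0.1409]
ee_rot: [3.136, -0.176, -0.0]
force: [0.0, -0.1, -0.3]
gripper_width: 0.281
grip_force: 98.0
```

```bash
python3 b.py
python3 - <<'E'
from h import *
s=optics.capture("side");t=optics.capture("top")
cv2.imwrite("pics/g4.png",np.hstack([cv2.resize(s[105:205,282:382],(400,400),interpolation=cv2.INTER_CUBIC),cv2.resize(t[165:245,300:400],(400,400),interpolation=cv2.INTER_CUBIC)])[:,:,::-1])
E
```

```text
board [52.78 18.57] z 0.1409 yaw -6.42 tilt [-0.e+00  7.e-04 -1.e+00] Fb [ 0.  -0.1] -0.3 t 15.9
```

View pics/g4.png

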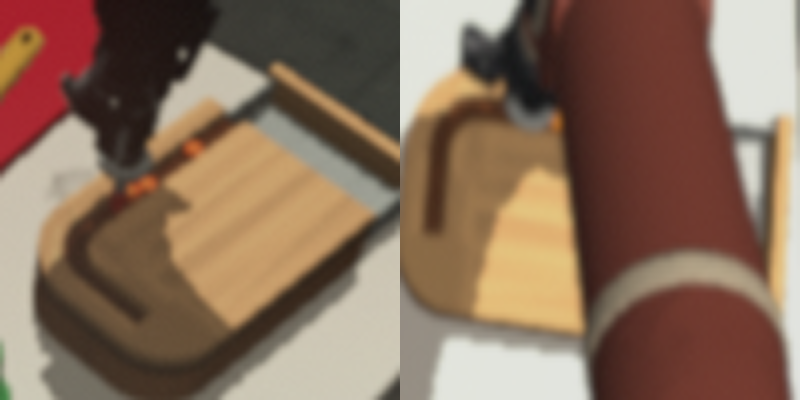

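The side crop shows two carrots together ahead of the tip at (133,190) and (150,182), and the third at (193,148), all in the groove. I continue.

{"fn": "servo_tool", "kwargs": {"increments": [[0, 0, 0.2, 0, 0], [0, 0, 0.2, 0, 0], [0, 0, 0.2, 0, 0], [0, 0, 0.2, 0, 0], [0, 0, 0.2, 0, 0], [0, 0, 0.2, 0, 0], [0, 0, 0.2, 0, 0], [0, 0, 0.2, 0, 0], [0, 0, 0.2, 0, 0], [0, 0, 0.2, 0, 0]]}}

```text
time: 17.0
tcp_pos: [0.593, -0.174, 0.1409]
ee_rot: [-3.137, 0.174, 0.0]
force: [-0.8, 0.2, -0.6]
gripper_width: 0.284
grip_force: 98.0
```

```bash
python3 b.py
```

```text
board [ 52.78 -20.58] z 0.1409 yaw -6.34 tilt [-0.e+00 -1.e-04 -1.e+00] Fb [-0.8  0.1] -0.6 t 17.0
```

{"fn": "servo_tool", "kwargs": {"increments": [[0, 0, 0.2, 0, 0], [0, 0, 0.2, 0, 0], [0, 0, 0.2, 0, 0], [0, 0, 0.2, 0, 0], [0, 0, 0.2, 0, 0], [0, 0, 0.2, 0, 0], [0, 0, 0.2, 0, 0], [0, 0, 0, 0, 0]]}}

```text
time: 17.8
tcp_pos: [0.5897, -0.2027, 0.1409]
ee_rot: [3.136, -0.176, -0.0]
force: [0.4, -0.7, -0.2]
gripper_width: 0.286
grip_force: 98.1
```

```bash
python3 b.py
```

```text
board [ 52.66 -49.45] z 0.1409 yaw -6.41 tilt [-0.e+00  7.e-04 -1.e+00] Fb [ 0.5 -0.6] -0.2 t 17.8
```

{"fn": "servo_tool", "kwargs": {"increments": [[0, 0, 0.17, 0, 0], [0, 0, 0.17, 0, 0], [0, 0, 0.17, 0, 0], [0, 0, 0.17, 0, 0], [0, 0, 0.17, 0, 0], [0, 0, 0.17, 0, 0], [0, 0, 0.17, 0, 0], [0, 0, 0.17, 0, 0], [0, 0, 0.17, 0, 0], [0, 0, 0.17, 0, 0]]}}

```text
time: 18.8
tcp_pos: [0.5862, -0.2357, 0.141]
ee_rot: [-3.137, 0.174, -0.0]
force: [0.5, -0.2, -0.4]
gripper_width: 0.286
grip_force: 98.1
```

{"fn": "servo_tool", "kwargs": {"increments": [[0, 0, 0.15, 0, 0], [0, 0, 0.15, 0, 0], [0, 0, 0.15, 0, 0], [0, 0, 0.15, 0, 0], [0, 0, 0.15, 0, 0], [0, 0, 0.15, 0, 0], [0, 0, 0.15, 0, 0], [0, 0, 0.15, 0, 0], [0, 0, 0.15, 0, 0], [0, 0, 0, 0, 0]]}}

```text
time: 19.8
tcp_pos: [0.583, -0.263, 0.1409]
ee_rot: [3.136, -0.175, -0.0]
force: [0.2, -1.0, -0.3]
gripper_width: 0.284
grip_force: 98.1
```

```bash
python3 b.py
```

```text
board [  52.62 -110.11] z 0.1409 yaw -6.4 tilt [-0.e+00  5.e-04 -1.e+00] Fb [ 0.3 -1. ] -0.3 t 19.8
```

{"fn": "servo_tool", "kwargs": {"increments": [[0, 0, 0.12, 0, 0], [0, 0, 0.12, 0, 0], [0, 0, 0.11, 0, 0], [0, 0, 0, 0, 0], [0, 0, 0, -0.5, 0], [0, 0, 0, -1, 0], [0, 0, 0, -1, 0], [0, 0, 0, -1, 0], [0, 0, -0.5, 0, 0], [0, 0, -1, 0, 0]]}}

```text
time: 20.8
tcp_pos: [0.5854, -0.2407, 0.2114]
ee_rot: [3.135, -0.179, 0.002]
force: [-1.6, -0.4, -1.7]
gripper_width: 0.286
grip_force: 98.0
```

{"fn": "servo_tool", "kwargs": {"increments": [[0, 0, -1, 0, 0], [0, 0, -1, 0, 0], [0, 0, -1, 0, 0], [0, 0, -1, 0, 0], [0, 0, -1, 0, 0], [0, -0.5, -1, 0, 0], [0, -0.5, -1, 0, 0], [0, -0.5, -1, 0, 0], [0, -0.5, -1, 0, 0], [0, -0.5, -1, 0, 0]]}}

```text
time: 21.8
tcp_pos: [0.5571, -0.033, 0.2103]
ee_rot: [-3.136, 0.172, 0.002]
force: [-0.3, 0.4, -1.0]
gripper_width: 0.281
grip_force: 98.0
```

```bash
python3 b.py; python3 go.py .4452 .16 .20
cat > car.py <<'E'
from h import *
th=np.radians(-6.3);R=np.array([[np.cos(th),-np.sin(th)],[np.sin(th),np.cos(th)]])
for c,c0 in(("top",[537.5,-146.4]),("side",[541,-146.5])):
    im=optics.capture(c);np.save(c+"3.npy",im);S=4
    h=cv2.cvtColor(cv2.resize(im,None,fx=S,fy=S,interpolation=cv2.INTER_CUBIC),cv2.COLOR_RGB2HSV).astype(int)
    m=((h[...,0]<20)&(h[...,0]>5)&(h[...,1]>165)&(h[...,2]>120)).astype(np.uint8)
    n,l,st,ce=cv2.connectedComponentsWithStats(m)
    for i in range(1,n):
        uv=(ce[i]+.5)/S-.5
        for z in(.057,.016):
            b=(plane(c,uv,z)[:2]*1000-c0)@R
            if abs(b[0])<110 and -230<b[1]<130 and st[i,4]>8: print(c,uv.round(1),"area",st[i,4]/16,"z",z,"board",b.round(1))
E
python3 car.py
```

```text
board [  1.57 115.67] z 0.2103 yaw -6.27 tilt [-1.4e-03 -7.0e-04 -1.0e+00] Fb [-0.4  0.3] -1.0 t 21.8
t 21.8 tcp [ 0.5571 -0.033   0.2103] yaw -6.27 tilt [-1.4e-03 -7.0e-04 -1.0e+00] F [-0.3  0.4 -1. ] w 0.281 g 98.02824854850769
tool shift units [-6.613 -8.981  0.53 ]
top [374.9 194.1] area 15.875 z 0.057 board [  48.3 -121.8]
top [374.9 194.1] area 15.875 z 0.016 board [  56.  -131.5]
```

Run:
```python
from h import *
th=np.radians(-6.3);R=np.array([[np.cos(th),-np.sin(th)],[np.sin(th),np.cos(th)]])
for c,c0 in(("top",[537.5,-146.4]),("side",[541,-146.5])):
    im=np.load(c+"3.npy");S=4
    h=cv2.cvtColor(cv2.resize(im,None,fx=S,fy=S,interpolation=cv2.INTER_CUBIC),cv2.COLOR_RGB2HSV).astype(int)
    m=((h[...,0]<22)&(h[...,1]>125)&(h[...,2]>70)).astype(np.uint8)
    # restrict to drawer interior polygon and to groove strip
    q=[list((R@p+c0)/1000)+[.02] for p in((68,-112),(-68,-112),(-68,-180),(68,-180))]
    poly=np.zeros_like(m);cv2.fillPoly(poly,[(proj(c,q)*S).astype(np.int32)],1)
    n,l,st,ce=cv2.connectedComponentsWithStats(m*poly)
    for i in range(1,n):
        if st[i,4]>30:
            uv=(ce[i]+.5)/S-.5; x=l==i; print(c,uv.round(1),st[i]/[4,4,4,4,16],"board",((plane(c,uv,.016)[:2]*1000-c0)@R).round(1),im[int(uv[1]+.5),int(uv[0]+.5)])
    # groove samples along second straight
    print(c,[im[int(v+.5),int(u+.5)].tolist() for u,v in proj(c,[list((R@[53,y]+c0)/1000)+[.055] for y in range(60,-115,-8)])])
```

```text
top [373.2 193.6] [368.75  189.5    10.      7.75   39.875] board [  57. -126.] [204 126  50]
top [[113, 57, 47], [113, 59, 48], [113, 58, 48], [112, 57, 46], [111, 57, 46], [106, 55, 45], [102, 52, 43], [100, 55, 41], [120, 71, 43], [124, 76, 46], [119, 73, 43], [118, 71, 43], [126, 80, 48], [124, 76, 46], [121, 73, 43], [120, 72, 44], [126, 77, 46], [125, 75, 45], [122, 73, 44], [129, 81, 49], [126, 77, 47], [136, 93, 69]]
side [337.6 137.8] [335.     136.       6.       4.5     11.6875] board [  69.7 -126.3] [144 104  69]
side [371.  161.9] [369.     160.       5.       4.5      4.4375] board [ -63.  -126.4] [129  98  65]
side [[75, 67, 58], [85, 81, 73], [74, 68, 61], [65, 59, 52], [84, 80, 73], [94, 76, 63], [98, 61, 42], [96, 60, 42], [91, 55, 37], [93, 58, 39], [82, 51, 35], [89, 56, 37], [99, 64, 43], [91, 57, 38], [91, 56, 38], [93, 59, 39], [88, 54, 36], [92, 57, 38], [104, 68, 45], [82, 51, 34], [89, 55, 37], [78, 61, 47]]
```

{"fn": "servo_tool", "kwargs": {"increments": [[0, -0.5, -0.3, 0.2, 0], [0, -1, -0.3, 0.3, 0], [0, -1, -0.3, 0, 0], [0, -1, -0.3, 0, 0], [0, -1, -0.3, 0, 0], [0, -1, -0.3, 0, 0], [0, -0.7, -0.7, 0, 0], [0, -0.4, -1, 0, 0], [0, 0, -1, 0, 0], [0, 0, -1, 0, 0]]}}

```text
time: 22.9
tcp_pos: [0.4389, 0.0893, 0.2009]
ee_rot: [3.137, -0.174, 0.0]
force: [0.1, -0.0, -1.0]
gripper_width: 0.286
grip_force: 98.1
```

{"fn": "servo_tool", "kwargs": {"increments": [[0, 0, -1, 0, 0], [0, 0, -1, 0, 0], [0, 0, -1, 0, 0], [0, 0, -1, 0, 0], [0, 0, -0.5, 0, 0], [0, 0, 0, 0, 0]]}}

```text
time: 23.5
tcp_pos: [0.449, 0.1796, 0.2007]
ee_rot: [-3.136, 0.17, 0.0]
force: [-0.1, -0.5, -1.4]
gripper_width: 0.284
grip_force: 98.1
```

```bash
python3 go.py .4452 .2329 .160
```

```text
t 23.5 tcp [0.449  0.1796 0.2007] yaw -6.2 tilt [-2.e-04 -7.e-04 -1.e+00] F [-0.1 -0.5 -1.4] w 0.284 g 98.12463641166687
tool shift units [-0.474 -2.626  2.039]
```

{"fn": "servo_tool", "kwargs": {"increments": [[0, -0.2, -0.8, 0, 0], [0, -0.2, -1, 0, 0], [0, -0.08, -0.6, 0, 0], [0, 0, -0.2, 0, 0], [0, 0, 0, 0, 0], [0, 0, 0, 0, 0]]}}

```text
time: 24.1
tcp_pos: [0.4454, 0.2296, 0.2008]
ee_rot: [3.135, -0.176, -0.0]
force: [0.4, -0.2, -0.2]
gripper_width: 0.284
grip_force: 98.2
```

```bash
python3 go.py .4450 .2327 .102
```

```text
t 24.1 tcp [0.4454 0.2296 0.2008] yaw -6.43 tilt [-2.0e-04  1.4e-03 -1.0e+00] F [ 0.4 -0.2 -0.2] w 0.284 g 98.165363073349
tool shift units [-0.038 -0.157  4.939]
```

{"fn": "servo_tool", "kwargs": {"increments": [[0, -0.03, -0.12, 0.3, 0], [0, 0, 0, 0.6, 0], [0, 0, 0, 0.6, 0], [0, 0, 0, 0.5, 0], [0, 0, 0, 0.5, 0], [0, 0, 0, 0.5, 0], [0, 0, 0, 0.5, 0], [0, 0, 0, 0, 0]]}}

```text
time: 24.9
tcp_pos: [0.4441, 0.233, 0.1295]
ee_rot: [3.135, -0.174, -0.004]
force: [-0.2, -0.5, -0.3]
gripper_width: 0.282
grip_force: 98.2
```

```bash
python3 go.py .4450 .2329 .102
```

```text
t 24.9 tcp [0.4441 0.233  0.1295] yaw -6.34 tilt [-0.0025  0.0018 -1.    ] F [-0.2 -0.5 -0.3] w 0.282 g 98.16732287406921
tool shift units [ 4.700e-02 -1.000e-03  1.375e+00]
```

In the bore with no contact. I lower it to the rim.

{"fn": "servo_tool", "kwargs": {"increments": [[0, 0.04, 0, 0.4, 0], [0, 0, 0, 0.4, 0], [0, 0, 0, 0.3, 0], [0, 0, 0, 0.15, 0], [0, 0, 0, 0.07, 0], [0, 0, 0, 0, 0]]}}

```text
time: 25.5
tcp_pos: [0.4457, 0.2335, 0.1045]
ee_rot: [-3.137, 0.174, 0.0]
force: [-0.2, -0.9, -0.3]
gripper_width: 0.283
grip_force: 98.2
```

{"fn": "servo_tool", "kwargs": {"increments": [[0, 0, 0, 0.05, 0], [0, 0, 0, 0.04, 0], [0, 0, 0, 0, 0]]}}

```text
time: 25.8
tcp_pos: [0.4457, 0.2334, 0.1028]
ee_rot: [-3.137, 0.174, -0.0]
force: [0.1, -0.0, -0.5]
gripper_width: 0.281
grip_force: 98.2
```

{"fn": "servo_tool", "kwargs": {"increments": [[0, 0, 0, 0.03, 0], [0, 0, 0, 0.02, 0], [0, 0, 0, 0, 0]]}}

```text
time: 26.1
tcp_pos: [0.4458, 0.2335, 0.1025]
ee_rot: [-3.137, 0.174, -0.001]
force: [-1.3, -1.8, 5.1]
gripper_width: 0.278
grip_force: 98.2
```

{"fn": "servo_tool", "kwargs": {"increments": [[0.35, 0, 0, 0, 0], [0.5, 0, 0, 0, 0], [1, 0, 0, 0, 0], [1, 0, 0, 0, 0], [1, 0, 0, 0, 0], [1, 0, 0, 0, 0], [1, 0, 0, 0, 0]]}}

```text
time: 26.8
tcp_pos: [0.4457, 0.2334, 0.1017]
ee_rot: [-3.137, 0.174, 0.0]
force: [-0.0, 0.8, 0.4]
gripper_width: 1.001
grip_force: 0.0
```

{"fn": "servo_tool", "kwargs": {"increments": [[1, 0, 0, -0.3, 0], [1, 0, 0, -0.7, 0], [1, 0, 0, -1, 0], [1, 0, 0, -1, 0], [1, 0, 0, -1, 0], [1, 0, 0, -1, 0], [1, 0, 0, -1, 0], [1, 0, 1, -1, 0], [1, 0, 1, 0, 0], [1, 0, 1, 0, 0]]}}

```text
time: 27.8
tcp_pos: [0.4392, 0.1733, 0.243]
ee_rot: [-3.136, 0.173, -0.003]
force: [-0.3, -0.4, 0.6]
gripper_width: 1.003
grip_force: 0.0
```

{"fn": "servo_tool", "kwargs": {"increments": [[1, 0, 1, 0, 0], [1, 0, 1, 0, 0], [1, 0, 1, 0, 0], [1, 0, 1, 0, 0], [1, 0, 1, 0, 0], [1, 0, 1, 0, 0]]}}

```text
time: 28.4
tcp_pos: [0.4255, 0.0537, 0.2422]
ee_rot: [-3.137, 0.174, -0.001]
force: [-0.8, -0.8, -0.2]
gripper_width: 0.999
grip_force: 0.0
```

```bash
python3 go.py
python3 - <<'E'
from h import *
s=optics.capture("side");t=optics.capture("top");np.save("s4.npy",s);np.save("t4.npy",t)
R=lambda im,W,H:cv2.resize(im,(W,H),interpolation=cv2.INTER_CUBIC)
t3=np.load("top3.npy");s3=np.load("side3.npy")
a=np.hstack([R(t[175:225,350:400],300,300),R(t3[175:225,350:400],300,300)]) 
b=np.hstack([R(s[105:165,325:385],300,300),R(s[240:300,240:300],300,300)])
cv2.imwrite("pics/last.png",np.vstack([a,b])[:,:,::-1])
E
```

```text
t 28.4 tcp [0.4255 0.0537 0.2422] yaw -6.33 tilt [ 5.e-04 -1.e-04 -1.e+00] F [-0.8 -0.8 -0.2] w 0.999 g 0.0
```

View pics/last.png

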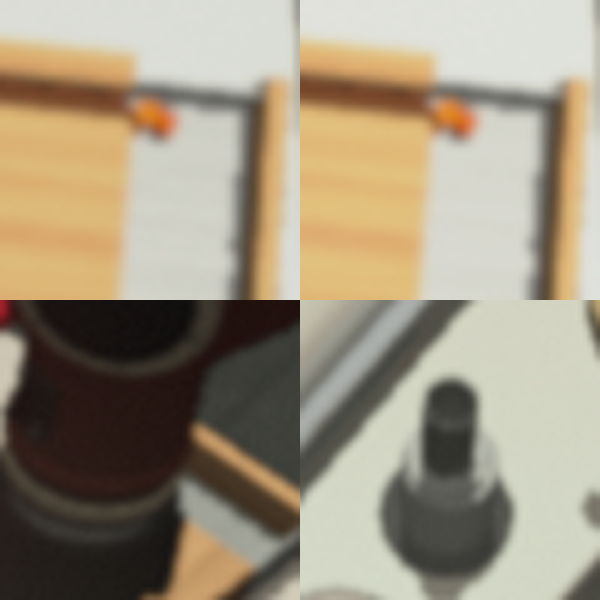

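The scraper stands upright in its stand in the lower-right crop. The carrots lie in a cluster in the drawer at crop (155,118), and the groove is clear. Next I shut the drawer.

```bash
python3 b.py
python3 - <<'E'
from h import *
th=np.radians(-6.3);R=np.array([[np.cos(th),-np.sin(th)],[np.sin(th),np.cos(th)]])
for u,v in((288,80),(285,200),(262,200)): print(((plane("top",(350+u/6-.42,175+v/6-.42),.039)[:2]*1000-[537.5,-146.4])@R).round(1))
E
python3 go.py .5165 -.3863 .2422
```

```text
board [-138.63  185.37] z 0.242 yaw -6.64 tilt [-1.0e-04  1.7e-03 -1.0e+00] Fb [-0.3  0.1] 0.2 t 28.5
[  80.  -195.1]
[  15.5 -197.4]
[  14.1 -185.7]
t 28.5 tcp [0.4254 0.0517 0.242 ] yaw -6.64 tilt [-1.0e-04  1.7e-03 -1.0e+00] F [-0.2  0.1  0.2] w 1.001 g 0.0
tool shift units [ 7.059 21.224  0.027]
```

{"fn": "servo_tool", "kwargs": {"increments": [[0, 0, 0.5, 0, 0], [0, 0.1, 1, 0, 0], [0, 0.3, 1, 0, 0], [0, 0.3, 1, 0, 0], [0, 0.3, 1, 0, 0], [0, 0.3, 1, 0, 0], [0, 0.3, 1, 0, 0], [0, 0.3, 1, 0, 0], [0, 0.3, 1, 0, 0], [0, 0.3, 1, 0, 0]]}}

```text
time: 29.5
tcp_pos: [0.455, -0.1399, 0.2419]
ee_rot: [-3.136, 0.171, -0.001]
force: [0.2, 0.7, -0.1]
gripper_width: -0.001
grip_force: 0.0
```

{"fn": "servo_tool", "kwargs": {"increments": [[0, 0.4, 1, 0, 0], [0, 0.4, 1, 0, 0], [0, 0.4, 1, 0, 0], [0, 0.4, 1, 0, 0], [0, 0.4, 1, 0, 0], [0, 0.4, 1, 0, 0], [0, 0.4, 1, 0, 0], [0, 0.4, 1, 0, 0], [0, 0.4, 1, 0, 0], [0, 0.4, 1, 0, 0]]}}

```text
time: 30.5
tcp_pos: [0.5128, -0.3475, 0.2416]
ee_rot: [-3.136, 0.171, -0.0]
force: [0.6, 0.2, -0.2]
gripper_width: -0.005
grip_force: 0.0
```

```bash
python3 b.py;python3 go.py .5165 -.3863 .2422
```

```text
board [  -7.94 -201.76] z 0.2416 yaw -6.24 tilt [ 2.e-04 -8.e-04 -1.e+00] Fb [0.6 0.3] -0.2 t 30.5
t 30.5 tcp [ 0.5128 -0.3475  0.2416] yaw -6.24 tilt [ 2.e-04 -8.e-04 -1.e+00] F [ 0.6  0.2 -0.2] w -0.005 g 0.0
tool shift units [ 0.397  1.91  -0.029]
```

{"fn": "servo_tool", "kwargs": {"increments": [[0, 0.2, 1, 0, 0], [0, 0.2, 0.9, 0.2, 0], [0, 0, 0, 1, 0], [0, 0, 0, 1, 0], [0, 0, 0, 1, 0], [0, 0, 0, 1, 0], [0, 0, 0, 1, 0], [0, 0, 0, 1, 0], [0, 0, 0, 1, 0], [0, 0, 0, 1, 0]]}}

```text
time: 31.5
tcp_pos: [0.5165, -0.3853, 0.0769]
ee_rot: [-3.136, 0.171, -0.001]
force: [-0.0, -0.1, -0.3]
gripper_width: 0.0
grip_force: 0.0
```

{"fn": "servo_tool", "kwargs": {"increments": [[0, 0, 0, 1, 0], [0, 0, 0, 0.6, 0], [0, 0, 0, 0.2, 0], [0, 0, 0, 0, 0]]}}

```text
time: 31.9
tcp_pos: [0.5159, -0.3858, 0.0414]
ee_rot: [-3.136, 0.173, 0.0]
force: [-0.3, -0.1, 0.6]
gripper_width: 0.002
grip_force: 0.0
```

```bash
python3 b.py
```

```text
board [  -0.58 -239.49] z 0.0414 yaw -6.31 tilt [-3.e-04 -5.e-04 -1.e+00] Fb [-0.3 -0.1] 0.6 t 31.9
```

{"fn": "servo_tool", "kwargs": {"increments": [[0, 0, -0.5, 0, 0], [0, 0, -0.5, 0, 0], [0, 0, -0.3, 0, 0], [0, 0, -0.3, 0, 0], [0, 0, -0.3, 0, 0], [0, 0, -0.3, 0, 0], [0, 0, -0.3, 0, 0], [0, 0, -0.3, 0, 0], [0, 0, -0.3, 0, 0], [0, 0, -0.3, 0, 0]]}}

```text
time: 32.9
tcp_pos: [0.5234, -0.3181, 0.0417]
ee_rot: [3.137, -0.174, 0.0]
force: [0.2, -2.3, 1.3]
gripper_width: 0.003
grip_force: 0.9
```

```bash
python3 b.py
```

```text
board [  -0.62 -171.38] z 0.0417 yaw -6.35 tilt [ 2.e-04 -0.e+00 -1.e+00] Fb [ 0.5 -2.3] 1.3 t 32.9
```

{"fn": "servo_tool", "kwargs": {"increments": [[0, 0, -0.3, 0, 0], [0, 0, -0.3, 0, 0], [0, 0, -0.3, 0, 0], [0, 0, -0.3, 0, 0], [0, 0, -0.2, 0, 0], [0, 0, 0, 0, 0]]}}

```text
time: 33.5
tcp_pos: [0.5262, -0.289, 0.0415]
ee_rot: [-3.135, 0.171, 0.002]
force: [0.4, -0.3, 0.7]
gripper_width: 0.002
grip_force: 0.0
```

```bash
python3 b.py
```

```text
board [  -1.01 -142.14] z 0.0415 yaw -6.26 tilt [-0.0013 -0.0017 -1.    ] Fb [ 0.4 -0.2] 0.7 t 33.5
```

Moving with light force. I push on until it stops.

{"fn": "servo_tool", "kwargs": {"increments": [[0, 0, -0.15, 0, 0], [0, 0, -0.15, 0, 0], [0, 0, 0, 0, 0]]}}

```text
time: 33.8
tcp_pos: [0.5264, -0.2841, 0.0414]
ee_rot: [-3.136, 0.173, 0.002]
force: [-0.5, -0.5, -0.2]
gripper_width: 0.001
grip_force: 0.1
```

{"fn": "servo_tool", "kwargs": {"increments": [[0, 0, -0.1, 0, 0], [0, 0, -0.1, 0, 0], [0, 0, 0, 0, 0]]}}

```text
time: 34.1
tcp_pos: [0.5266, -0.2824, 0.0415]
ee_rot: [3.135, -0.176, -0.001]
force: [-0.8, -4.7, -2.7]
gripper_width: -0.003
grip_force: 2.2
```

```bash
python3 b.py
```

```text
board [  -1.31 -135.52] z 0.0415 yaw -6.41 tilt [-7.0e-04  2.1e-03 -1.0e+00] Fb [-0.2 -4.7] -2.7 t 34.1
```

{"fn": "servo_tool", "kwargs": {"increments": [[0, 0, -0.1, 0, 0], [0, 0, -0.05, 0, 0], [0, 0, 0, 0, 0]]}}

```text
time: 34.4
tcp_pos: [0.5266, -0.2822, 0.0415]
ee_rot: [3.131, -0.178, -0.0]
force: [-0.9, -8.2, -4.5]
gripper_width: 0.004
grip_force: 4.2
```

```bash
python3 b.py
```

```text
board [  -1.36 -135.37] z 0.0415 yaw -6.52 tilt [ 1.0e-04  5.7e-03 -1.0e+00] Fb [-0.  -8.2] -4.5 t 34.4
```

At the stop: 8 N with no motion. I back off and lift away.

{"fn": "servo_tool", "kwargs": {"increments": [[0, 0, 0.5, 0, 0], [0, 0, 1, 0, 0], [0, 0, 1, 0, 0], [0, 0, 0.5, -0.5, 0], [0, 0, 0, -1, 0], [0, 0, 0, -1, 0], [0, 0, 0, -1, 0], [0, 0, 0, -1, 0], [0, 0, 0, -1, 0], [0, 0, 0, -1, 0]]}}

```text
time: 35.4
tcp_pos: [0.5218, -0.3356, 0.1735]
ee_rot: [-3.135, 0.171, -0.002]
force: [-0.2, -0.0, -0.1]
gripper_width: 0.002
grip_force: 0.0
```

{"fn": "servo_tool", "kwargs": {"increments": [[0, -1, 1, -1, 0], [0, -1, 1, -1, 0], [0, -1, 1, 0, 0], [0, -1, 1, 0, 0], [0, -1, 1, 0, 0], [0, -1, 1, 0, 0], [0, -1, 1, 0, 0], [0, 0, 0, 0, 0]]}}

```text
time: 36.2
tcp_pos: [0.3623, -0.4639, 0.2125]
ee_rot: [3.134, -0.185, -0.003]
force: [-0.6, 0.2, -0.3]
gripper_width: -0.001
grip_force: 0.0
```

```bash
sed -i 's/3.npy/5.npy/' car.py; python3 car.py; python3 go.py
python3 - <<'E'
from h import *
th=np.radians(-6.3);R=np.array([[np.cos(th),-np.sin(th)],[np.sin(th),np.cos(th)]])
t=np.load("top5.npy");g=cv2.cvtColor(t,cv2.COLOR_RGB2HSV)
for y in range(-104,-150,-3):
    u,v=proj("top",[list((R@[0,y]+[537.5,-146.4])/1000)+[.045]])[0]; print(y,t[int(v+.5),int(u+.5)].tolist(),end=" ")
# any orange left on worktop/board vs initial: changed pixels
t0=np.load("top0.npy").astype(int);d=(abs(t-t0).max(2)>45).astype(np.uint8)
n,l,st,ce=cv2.connectedComponentsWithStats(d);print([(st[i].tolist()) for i in range(1,n) if st[i,4]>6])
E
```

```text
top [331.7 187.4] area 12.9375 z 0.057 board [54.3 13.8]
top [331.7 187.4] area 12.9375 z 0.016 board [62.2  9. ]
top [308.5 202.7] area 12.0625 z 0.057 board [-3.7 81.7]
top [308.5 202.7] area 12.0625 z 0.016 board [ 2.2 79.3]
t 36.3 tcp [ 0.367  -0.4604  0.2124] yaw -6.36 tilt [ 0.0014 -0.0011 -1.    ] F [1.2 1.2 0.8] w 0.002 g 0.0
-104 [214, 176, 114] -107 [214, 175, 113] -110 [214, 175, 113] -113 [214, 174, 112] -116 [212, 173, 116] -119 [207, 179, 139] -122 [203, 192, 172] -125 [208, 208, 198] -128 [212, 214, 207] -131 [212, 215, 208] -134 [213, 215, 208] -137 [212, 215, 208] -140 [212, 215, 208] -143 [212, 214, 207] -146 [212, 215, 208] -149 [213, 215, 208] [[322, 185, 5, 4, 15], [355, 189, 4, 4, 14], [370, 188, 28, 52, 593], [308, 196, 4, 4, 13], [468, 253, 26, 30, 374], [497, 253, 15, 30, 360], [504, 318, 8, 36, 152], [304, 337, 36, 47, 1145], [495, 362, 17, 22, 250], [305, 375, 3, 5, 7], [248, 381, 3, 3, 7], [333, 381, 7, 3, 15]]
```

Run:
```python
import numpy as np
a=np.load("top0.npy");b=np.load("top5.npy")
for v,u in((187,331),(187,332),(203,308),(188,324),(191,357),(198,310)): print((u,v),a[v,u],b[v,u])
```

```text
(331, 187) [122  72  42] [122  71  43]
(332, 187) [126  74  43] [126  74  44]
(308, 203) [142  84  49] [141  84  49]
(324, 188) [184 122  54] [127  86  56]
(357, 191) [204 132  45] [117  73  44]
(310, 198) [201 133  47] [127  77  47]
```

Those two blobs are unchanged brown groove wood, present since the start. The three carrot spots are now empty, the drawer front is at its shut position, and nothing else has changed in the scene.

```bash
python3 -c "
from cell import r
print(r.close_job())"
```

```text
the job is handed in; nothing more can be done
None
```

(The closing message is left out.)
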